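# Make up the marking case and the dispatch tray

## Robot

A 6-joint arm with a two-finger parallel gripper is mounted at the origin on the work surface. World frame = base frame: x ahead of the robot, y to its left, z up, the work surface at z = 0. Lengths are in m, angles in rad, forces in N, time in s.
With the tool pointing down it reaches from about 0.25 to 0.85 m from the base axis. Payload 12.5 kg.
Tool frame: the origin (TCP) lies between the finger pads; the fingertips stand 22 mm ahead of it and the grasp point (between the pads) lies 3 mm ahead of it; y points along the fingers, z is the direction in which the jaws open and shut, and the axes are right-handed (so a half turn about y gives the same grasp; the last joint's range is limited). The gripper opens to 93 mm and grips with 3 to 60 N. Pads are 15 mm wide; open, the fingers measure 128 mm over their backs; the gripper's body (75 mm by 188 mm) begins 65 mm behind the grasp point.
Start: joints at [-1.218, 0.351, 1.652, -0, 1.139, -0.085], TCP at [0.233, -0.498, 0.241] pointing down, gripper open.
Joint ranges: [-2.75, 2.75], [-0.79, 2.1], [0.01, 2.65], [-1.57, 4.71], [0.07, 3.14], [-2.87, 2.87]. Speed limits (rad/s): [2.22, 2.22, 2.79, 3.14, 3.14, 3.14].

## Interface

Orientations are given as a rotation vector (axis times angle).
In Python, from station import get_obs, snapshot, camera_params, finish_job gives the robot as it stands. The module is installed in compiled form; this text tells all that it offers.
- The arm moves only by the tool apply_moves, never from a script. Its argument "targets" is a list of rows, each an object of numbers: "dx", "dy", "dz": the shift along the tool's x, y, z in mm; "wx", "wy", "wz": the turn, a rotation vector about the tool's x, y, z in rad. In form: [{"dx": .., "dy": .., "dz": .., "wx": .., "wy": .., "wz": ..}, ...]. A call has 1 to 12 rows; each row is the pose to reach, as a shift and turn from the pose commanded when the call began, along the tool's axes at that moment; what a row does not reach only later rows make up. A row lasts 1/10 s, in which the tool goes at most 50 mm and 8.59 degrees, less where a joint would pass 70% of its speed; a pose out of reach is approached as far as the arm can. A call with a gripper value outside its range is refused whole. "grip" is the finger opening in mm, from 0 to 93, set as the call begins (left out, the last holds). The fingers move at their own pace and stop on an object; the grip force is fixed at half the most. Time passes only in rows, so rows that repeat a pose let the fingers close. It gives the time, the measured TCP pose, the force and the opening at its end, in the units of the state.
- get_obs(): the state, without advancing time (a new reading comes with each control period).
- snapshot(name): name is "side" or "top" or "wrist"; returns (picture, depth): 384x512x3 uint8, red, green, blue; 384x512 float32, m along the optical axis (not along the pixel's ray), 0 where there is no reading.
- camera_params(name): a dict with "intrinsics" (3x3 intrinsics, pixels), "R" (3x3) and "t" (3): a world point X has camera coordinates R X + t. Camera axes: x right, y down, z forward; pixel columns grow to the right and rows downward; lengths in m; the calibration is good to about 2 mm. A picture is of the moment at which its call begins: read the wrist's pose just before it. camera_params takes no time and is no camera call; for the wrist camera it gives the pose at the moment of the call.
- finish_job(): hands the job in, once; it reports no verdict.
The state is a dict: "time_s": time; "joint_positions": joint angles; "qvel": joint speeds; "tau": joint torques, N m; "tool_pos": TCP position; "eef_rot": TCP orientation; "ft_force": force on the tool from outside, world axes, zero at the start; "ft_torque": the same for the moment, N m; "grip_width": finger opening in m.
Only numpy, scipy, OpenCV 4.12 (cv2) and the standard library are available. Lean on these libraries where they do the work, as an engineer would, in place of code of your own. Each camera call takes 0.05 s, during which the arm holds its last target. There are 200 camera calls.

## Task

Make up the two kits on the packing table. In the shallow wooden dispatch tray put the stapler, which was packed into the steel marking case by mistake, standing in the wider long bay, the grey safety cutter flat in the narrow long bay, and the brown tape roll flat in the square bay. In the marking case leave the stamp where it stands, put the white label roll on end in the wide bay that the stapler came out of, and then shut the lid.

Things in the scene. Friction and masses are not known exactly. Their poses are not given: they have to be found in the camera images.
- stapler: Desk stapler, black cover and grey base, standing on its base, 118 mm long (x), 34 wide (y), 52 high, about 0.22 kg. Grip across y at the origin, on the cover: 32 mm wide, heights 32 to 52 mm. Origin: centre of underside, z up. Starts, wrongly packed, in the wide bay of marking_case, along the case's x within 0.1 rad.
- cutter: Grey safety cutter with a black grip band, lying flat: 124 mm long (x), 26 wide (y) over the handle, 24 thick, about 0.09 kg; the nose, 18 wide, is the last 36 mm at +x. Origin: underside, at half the length, z up. Grip across y at the origin.
- tape_roll: Roll of brown packing tape on a small cardboard core, lying flat: 60 mm outer diameter, 26 mm hole, 45 mm high, about 0.11 kg. Origin: centre of its underside, z along the roll's axis, up.
- label_roll: Roll of white paper labels standing on end: 44 mm outer diameter, 13 mm hole, 50 mm high, about 0.08 kg. Slimmer and taller than the tape roll. Origin: centre of its underside, z along the roll's axis, up.
- stamp: Self-inking hand stamp, grey foot and black hood, 46 x 30 mm, 58 mm high, standing in the narrow bay of marking_case, where it belongs. Origin: centre of its underside, z up.
- marking_case: Fixed grey steel case, 150 (x) x 183 (y) mm outside, 65 high; walls and floor 3 thick. Origin: centre of underside; x points to the hinge, away from the robot within 0.2 rad, y left. A 3 mm divider, top 40 mm above the underside, makes two bays 144 mm long in x: the wide bay, 114 mm wide, centre y = -31.5 mm; the narrow bay, 60 mm wide, centre y = +58.5 mm.
- lid (a joint): Hinge of the case's flat lid, rad: 0 shut, 1.57 upright, stop at 2.0; starts open at 1.65 to 1.9. Stiff hinge: the lid stays where it is left; 1 to 4 N at the free edge moves it. 3 mm sheet with thin 9 mm skirts that go outside the case walls, 152 mm from hinge to free edge, 191 mm wide. No handle: push its outer face.
- lid_edge (a point): Middle of the lid's free edge, on its outer face (the upper face when shut).
- lid_hinge (a point): Middle of the hinge line, 65.5 mm above the table, at x = +75 mm, y = 0 in the frame of marking_case; the hinge line runs along the case's y.
- dispatch_tray: Fixed shallow wooden tray, 154 (x) x 208 (y) mm outside; walls 4 thick, 14 high, floor 3 thick. Origin: centre of underside; x away from the robot within 0.2 rad, y left. Two long bays, 146 mm in x: wider, 60 mm, centre y = +70; narrow, 46 mm, centre y = -77. Between them the square bay, 86 x 86, centre x = -30, y = -7; behind it a small bay filled with staple boxes (fixed, 13 high).

How it is judged:
At the end, for the whole second after the job is handed in: Stapler, cutter and tape roll level on the floors of their tray bays (origins within 13 to 18 mm of the bay centres, as the walls allow); label roll upright in the case's wide bay, stamp upright in the narrow one; lid shut to within 0.06 rad; all at rest (x of stapler in the frame of dispatch_tray between -0.018 and 0.018 m and y of stapler in the frame of dispatch_tray between 0.054 and 0.086 m and z of each of stapler, cutter, tape_roll in the frame of dispatch_tray below 0.008 m and angle between each of stapler, cutter, tape_roll, label_roll, stamp's own z axis and vertical below 0.12 rad and linear speed of each of stapler, cutter, tape_roll, label_roll, stamp below 0.02 m/s and x of cutter in the frame of dispatch_tray between -0.015 and 0.015 m and y of cutter in the frame of dispatch_tray between -0.09 and -0.064 m and x of tape_roll in the frame of dispatch_tray between -0.046 and -0.014 m and y of tape_roll in the frame of dispatch_tray between -0.023 and 0.009 m and x of label_roll in the frame of marking_case between -0.053 and 0.053 m and y of label_roll in the frame of marking_case between -0.0695 and 0.0065 m and z of each of label_roll, stamp in the frame of marking_case below 0.008 m and x of stamp in the frame of marking_case between -0.053 and 0.053 m and y of stamp in the frame of marking_case between 0.0385 and 0.0785 m and value of joint lid below 0.06 rad); the robot touches nothing.
It fails at once if the stamp is moved more than 30 mm from where it stood, or tipped over (distance of stamp from where it was at the start of the episode above 0.03 m or angle between stamp's own z axis and vertical above 0.5 rad).
It also fails if it takes over 144 s, if anything falls off the work surface, if the arm or the gripper's body presses on something with over 40 N, if the wrist force passes 120 N, or if a joint passes its speed limit or range.

## Working session

There is one attempt and no reset: what is moved stays moved. The work goes in short steps, Python scripts to look and compute and a tool call to move; the robot and the scene stay as the last step left them, time stands still between calls to the robot, and variables do not carry over. Pictures are saved under pics/ and viewed, about 12 in all and at most 16, crops included, and the job is handed in when it is done.

Besides the shell and the picture viewer there is one more tool, called as name(argument=value, ...), one argument or row to a line, values as JSON. apply_moves: Moves the arm, as the interface text tells. Its arguments: {"type":"object","properties":{"targets":{"type":"array"},"grip":{"type":"number"}},"required":["targets"]}

```bash
mkdir -p pics; cat > h.py <<'E'
import numpy as np, cv2
from station import get_obs, snapshot, camera_params, finish_job
from scipy.spatial.transform import Rotation as Rn
def ray(cp,u,v,z):
    K,R,t=map(np.array,(cp["intrinsics"],cp["R"],cp["t"]))
    d=R.T@np.linalg.inv(K)@np.array([u,v,1.]); c=-R.T@t
    return c+d*(z-c[2])/d[2]
def cloud(cp,dep):
    K,R,t=map(np.array,(cp["intrinsics"],cp["R"],cp["t"]))
    v,u=np.mgrid[:dep.shape[0],:dep.shape[1]]
    p=np.stack([(u-K[0,2])/K[0,0]*dep,(v-K[1,2])/K[1,1]*dep,dep],-1)
    return (p-t)@R
def save(n,im): cv2.imwrite("pics/"+n+".png",cv2.cvtColor(im,cv2.COLOR_RGB2BGR))
def tool(p):  # world displacement (m) -> tool axes mm
    o=get_obs(); return 1000*Rn.from_rotvec(o["eef_rot"]).as_matrix().T@np.array(p)
E
python3 - <<'E'
from h import *
for n in("top","side"):
    im,d=snapshot(n);save(n+"0",im);np.savez(n+"0.npz",im=im,d=d)
    cp=camera_params(n);print(n,cp["intrinsics"],-np.array(cp["R"]).T@cp["t"],np.round(cp["R"],3),d.min(),d.max())
o=get_obs();print(o); print(Rn.from_rotvec(o["eef_rot"]).as_matrix().round(3))
E
```

```text
top [[491.48442136   0.         251.72991429]
 [  0.         491.48442136 185.4541361 ]
 [  0.           0.           1.        ]] [ 0.31499256 -0.00409153  1.36686227] [[-0.016 -1.    -0.01 ]
 [-0.983  0.017 -0.18 ]
 [ 0.18   0.007 -0.984]] 0.0 2.333896
side [[488.81009381   0.         251.24258239]
 [  0.         488.81009381 186.08444052]
 [  0.           0.           1.        ]] [0.5237979  1.19135534 1.0539551 ] [[-0.999 -0.051  0.014]
 [-0.043  0.63  -0.775]
 [ 0.03  -0.775 -0.632]] 0.0 3.839405
{'time_s': 0.1, 'joint_positions': array([-1.21758182e+00,  3.51159935e-01,  1.65231390e+00, -1.28210459e-05,
        1.13911082e+00, -8.45998022e-02]), 'qvel': array([-7.00752675e-04, -8.51996607e-04, -2.25873198e-03, -1.87490144e-03,
       -9.27919520e-05,  7.64005857e-04]), 'tau': array([ 8.47921619e-04, -4.98025632e+01, -2.85702270e+01,  7.00204214e-02,
        2.39410676e-02, -6.33617719e-05]), 'tool_pos': array([ 0.23310564, -0.49786119,  0.24018509]), 'eef_rot': array([-0.44045342,  1.9801253 , -1.97813526]), 'ft_force': array([-1.70170107, -0.29011674, -0.37035788]), 'ft_torque': array([-0.0101518 ,  0.00420939, -0.03141927]), 'grip_width': 0.09285988752152345}
[[-0.906 -0.     0.424]
 [-0.424  0.001 -0.906]
 [-0.    -1.    -0.001]]
```

View pics/top0.png

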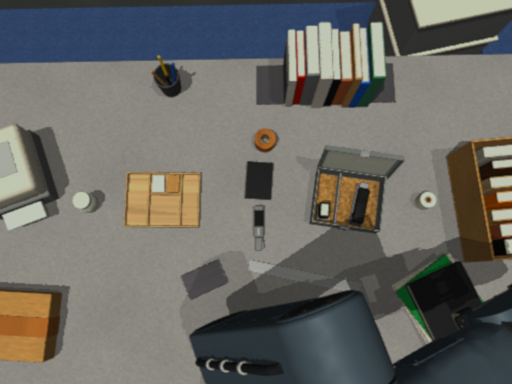

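View pics/side0.png

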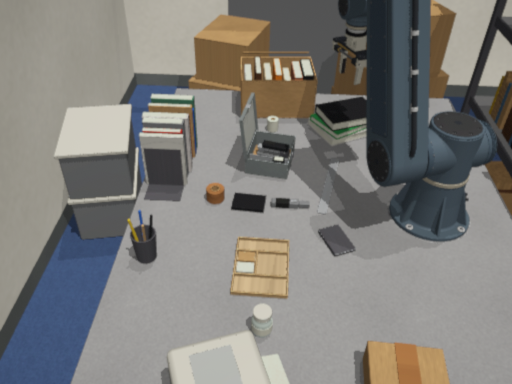

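The top view shows the tray at (164,200), case at (348,200) with the stapler at (361,203) and stamp at (324,210), tape at (265,139), cutter at (259,228) and label roll at (428,200). The side view agrees. The white jar at (82,201) is a distractor. Now I'll measure.

```bash
python3 - <<'E'
from h import *
z=np.load("top0.npz");im,d=z["im"],z["d"];cp=camera_params("top");P=cloud(cp,d)
hsv=cv2.cvtColor(im,cv2.COLOR_RGB2HSV)
def show(name,u0,u1,v0,v1,zlo,zhi):
    Q=P[v0:v1,u0:u1].reshape(-1,3);m=(Q[:,2]>zlo)&(Q[:,2]<zhi);q=Q[m]
    if len(q)<5: print(name,len(q));return
    (c,s,a)=cv2.minAreaRect((q[:,:2]*1000).astype(np.float32))
    print(name,len(q),"mean",q.mean(0).round(4),"rect",np.round(c,1),np.round(s,1),round(a,1),"zmax",q[:,2].max().round(4))
show("tape",248,282,122,156,.03,.06)
show("label",412,446,184,216,.03,.07)
show("jar",68,100,185,216,.03,.2)
show("cutter",248,272,202,252,.012,.05)
show("notebook",240,278,158,202,.004,.05)
show("tray",118,208,165,232,.008,.03)
show("case rim",300,390,160,238,.055,.075)
show("lid",300,410,135,180,.08,.25)
show("stapler",345,375,178,228,.035,.054)
show("stamp",312,334,198,222,.05,.064)
show("stapfloor",312,384,178,228,.0,.03)
for (u,v) in [(127,172),(201,172),(201,227),(126,227)]: print("traycorner",ray(cp,u,v,.014).round(4))
out=np.hstack([cv2.resize(im[140:240,300:440],None,fx=4,fy=4,interpolation=cv2.INTER_CUBIC)])
save("case0",out)
E
```

```text
tape 316 mean [ 0.6893 -0.0319  0.0447] rect [690.7 -32.1] [58.3 59.1] 64.1 zmax 0.0555
label 239 mean [ 0.509  -0.4659  0.0487] rect [ 509.9 -468.2] [42.4 43.2] 11.9 zmax 0.0586
jar 366 mean [0.5186 0.4564 0.0655] rect [520.  459.9] [48.8 49.6] 11.5 zmax 0.0828
cutter 385 mean [ 0.4446 -0.0103  0.0235] rect [443.6 -10.3] [121.2  24. ] 0.5 zmax 0.0314
notebook 1048 mean [ 0.5792 -0.0129  0.0122] rect [582.1 -13.3] [105.3 123.8] 88.6 zmax 0.0226
tray 1225 mean [0.5448 0.2558 0.0131] rect [536.4 246.5] [231.1 169.5] 88.3 zmax 0.0229
case rim 867 mean [ 0.5105 -0.2539  0.0623] rect [ 514.5 -253.8] [191.7 153.2] 80.5 zmax 0.0746
lid 1691 mean [ 0.5957 -0.2683  0.1608] rect [ 594.8 -266.5] [192.4  28.2] 81.2 zmax 0.2253
stapler 202 mean [ 0.4988 -0.2848  0.0489] rect [ 505.3 -289.3] [ 39.9 157.3] 69.0 zmax 0.054
stamp 146 mean [ 0.4848 -0.1835  0.06  ] rect [ 483.5 -178.2] [44.8 62.5] 81.0 zmax 0.064
stapfloor 2228 mean [ 0.5175 -0.2581  0.0067] rect [ 511.9 -260.5] [201.5 140.9] 88.7 zmax 0.0299
traycorner [0.6079 0.3566 0.014 ]
traycorner [0.6041 0.1478 0.014 ]
traycorner [0.4491 0.1473 0.014 ]
traycorner [0.4525 0.3547 0.014 ]
```

View pics/case0.png

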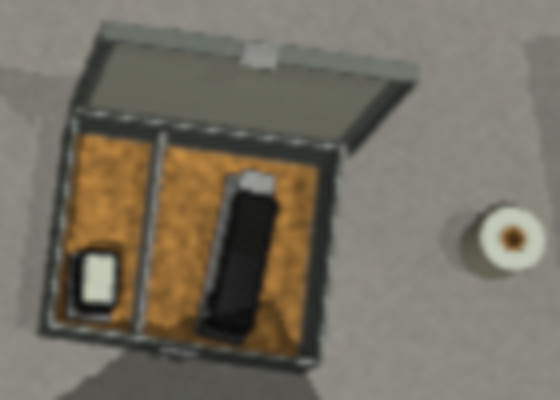

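The case crop shows its front edge sloping (yaw about -0.16), the stapler lying at about (240,260) in the wide bay, the stamp at (97,278), and a clear label-roll top at (513,238). Next, a close look from the wrist.

```bash
python3 - <<'E'
from h import *
z=np.load("top0.npz");P=cloud(camera_params("top"),z["d"])
q=P[140:262,445:512].reshape(-1,3);q=q[q[:,2]>.05];print("box y",q[:,1].max(),"z",q[:,2].max())
print(tool(np.array([.49,-.27,.30])-get_obs()["tool_pos"]))
E
```

```text
box y -0.004091534370394616 z 1.3668622723641213
[-329.2732934   -59.69467029  -97.51361041]
```

apply_moves(
  targets=[
    {"dy":-40,"wy":0.12},
    {"dx":-40,"dy":-60,"dz":-12,"wy":0.24},
    {"dx":-80,"dy":-60,"dz":-24,"wy":0.36},
    {"dx":-120,"dy":-60,"dz":-36,"wy":0.48},
    {"dx":-165,"dy":-60,"dz":-48,"wy":0.6},
    {"dx":-210,"dy":-60,"dz":-60,"wy":0.6},
    {"dx":-255,"dy":-60,"dz":-75,"wy":0.6},
    {"dx":-295,"dy":-60,"dz":-90,"wy":0.6},
    {"dx":-329,"dy":-60,"dz":-97,"wy":0.6},
    {"dx":-329,"dy":-60,"dz":-97,"wy":0.6},
    {"dx":-329,"dy":-60,"dz":-97,"wy":0.6},
  ],
)

```text
validation failed for argument at $.ta...
```

```bash
cat > wl.py <<'E'
from h import *
import sys
cp=camera_params("wrist");im,d=snapshot("wrist");n=sys.argv[1]
save(n,im);np.savez(n+".npz",im=im,d=d,K=cp["intrinsics"],R=cp["R"],t=cp["t"])
o=get_obs();print(o["time_s"],o["tool_pos"].round(4),o["ft_force"].round(1),o["grip_width"],Rn.from_rotvec(o["eef_rot"]).as_matrix().round(3).tolist(),"cam",-np.array(cp["R"]).T@cp["t"])
E
python3 wl.py w1
```

```text
0.15 [ 0.2331 -0.4979  0.2402] [ 0.6 -0.1  0.3] 0.09323520916473495 [[-0.906, -0.0, 0.424], [-0.424, 0.001, -0.906], [-0.0, -1.0, -0.001]] cam [ 0.30539776 -0.46428963  0.38488779]
```

View pics/w1.png

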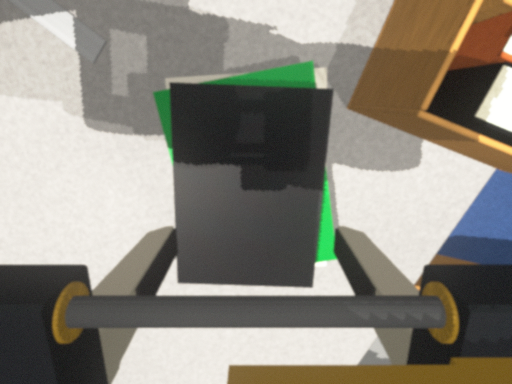

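The move was refused, probably because every row needs all six keys, so this picture still shows the start pose with the green and black folders below. I'll retry with full rows.

apply_moves(
  targets=[
    {"dx":0,"dy":-40,"dz":0,"wx":0,"wy":0.12,"wz":0},
    {"dx":-40,"dy":-60,"dz":-12,"wx":0,"wy":0.24,"wz":0},
    {"dx":-80,"dy":-60,"dz":-24,"wx":0,"wy":0.36,"wz":0},
    {"dx":-120,"dy":-60,"dz":-36,"wx":0,"wy":0.48,"wz":0},
    {"dx":-165,"dy":-60,"dz":-48,"wx":0,"wy":0.6,"wz":0},
    {"dx":-210,"dy":-60,"dz":-60,"wx":0,"wy":0.6,"wz":0},
    {"dx":-255,"dy":-60,"dz":-75,"wx":0,"wy":0.6,"wz":0},
    {"dx":-295,"dy":-60,"dz":-90,"wx":0,"wy":0.6,"wz":0},
    {"dx":-329,"dy":-60,"dz":-97,"wx":0,"wy":0.6,"wz":0},
    {"dx":-329,"dy":-60,"dz":-97,"wx":0,"wy":0.6,"wz":0},
    {"dx":-329,"dy":-60,"dz":-97,"wx":0,"wy":0.6,"wz":0},
  ],
)

```text
time_s: 1.25
tool_pos: [0.4901, -0.2704, 0.3003]
eef_rot: [-0.171, -2.137, 2.137]
ft_force: [-0.9, 0.1, -0.3]
grip_width: 0.093
```

```bash
python3 wl.py w2
```

```text
1.3 [ 0.4896 -0.271   0.3004] [-0.   0.3  0.1] 0.09288710247714527 [[-0.987, -0.001, -0.161], [0.161, 0.0, -0.987], [0.001, -1.0, 0.0]] cam [ 0.56895687 -0.28368412  0.44490042]
```

View pics/w2.png

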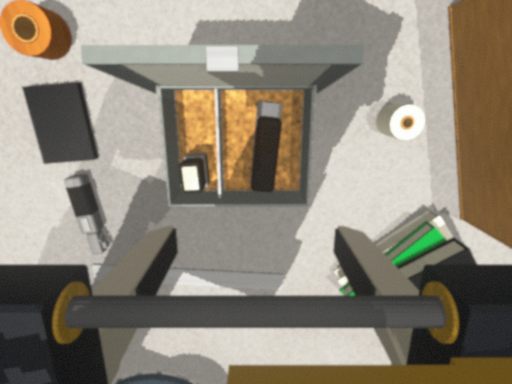

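The wrist view shows everything: case rim from (163,88) to (308,205), stapler at (266,147), stamp at (192,173), label roll at (407,123), lid edge with a latch at (222,57).

```bash
python3 - <<'E'
from h import *
z=np.load("w2.npz");im,d=z["im"],z["d"];cp={"intrinsics":z["K"],"R":z["R"],"t":z["t"]};P=cloud(cp,d)
def rect(name,u0,u1,v0,v1,zl,zh,m=None):
    s=np.zeros(d.shape,bool);s[v0:v1,u0:u1]=1;s&=(P[...,2]>zl)&(P[...,2]<zh)
    if m is not None:s&=m
    n,l,st,_=cv2.connectedComponentsWithStats(s.astype(np.uint8));k=1+st[1:,4].argmax();q=P[l==k]
    c,sz,a=cv2.minAreaRect((q[:,:2]*1000).astype(np.float32));print(name,len(q),np.round(c,1),np.round(sz,1),round(a,2),"zmed",np.median(q[:,2]).round(4))
rect("case",155,318,80,212,.055,.072)
rect("stapler",240,290,95,198,.04,.062)
rect("stamp",176,208,150,198,.045,.068)
rect("label",380,430,95,145,.03,.07)
rect("tape",0,75,0,60,.03,.06)
rect("cutter",60,115,165,255,.012,.04)
rect("lid",75,370,35,95,.08,.3)
for u,v in[(162,88),(312,88),(308,205),(168,206)]:print(ray(cp,u,v,.065).round(4))
q=P[35:60,90:360].reshape(-1,3);q=q[q[:,2]>.19];print("lidtop",q.mean(0),q[:,2].max())
q=P[70:80,200:300].reshape(-1,3);print(np.median(q,0))
q=P[0:240,440:512].reshape(-1,3);q=q[(q[:,2]>.03)&(q[:,2]<.4)];print("box",q.max(0),q.min(0))
E
```

```text
case 2002 [ 513.7 -253.6] [185.4 149.9] 80.79 zmed 0.0648
stapler 1832 [ 497.  -286.2] [32.1 97.9] 75.33 zmed 0.0553
stamp 732 [ 485.9 -186.4] [28.3 42.2] 84.16 zmed 0.0612
label 1150 [ 510.1 -467.3] [43.1 42.8] 7.26 zmed 0.0503
tape 2406 [689.7 -31.8] [59.4 59.2] 44.74 zmed 0.045
cutter 1586 [443.9 -11. ] [ 27.1 123.4] 89.92 zmed 0.0235
lid 10372 [ 593.3 -265.1] [192.   26.9] 80.8 zmed 0.2174
[ 0.5975 -0.1781  0.065 ]
[ 0.5694 -0.3516  0.065 ]
[ 0.4257 -0.3308  0.065 ]
[ 0.4536 -0.1498  0.065 ]
lidtop [ 0.60145032 -0.26830475  0.22033261] 0.44490041843114797
[ 0.59046314 -0.28216034  0.13762855]
box [ 0.63932032 -0.50672364  0.10391004] [ 0.32715753 -0.57065869  0.03000231]
```

```bash
python3 - <<'E'
from h import *
z=np.load("w2.npz");im,d=z["im"],z["d"];cp={"intrinsics":z["K"],"R":z["R"],"t":z["t"]};P=cloud(cp,d)
a=-.256;ex=np.array([np.cos(a),np.sin(a)])
for v in list(range(96,122,2))+list(range(180,198,2)):
    for u in ([270] if v<130 else [263]):
        print(v,u,im[v,u],P[v,u].round(4),"along",round(1000*(P[v,u,:2]-[.497,-.2862])@ex,1))
E
```

```text
96 270 [149 111  66] [ 0.5684 -0.3046  0.0027] along 73.7
98 270 [147 108  60] [ 0.5658 -0.3041  0.0048] along 71.1
100 270 [152 112  68] [ 0.5631 -0.3038  0.0031] along 68.4
102 270 [126 114 103] [ 0.5607 -0.303   0.012 ] along 65.9
104 270 [154 150 149] [ 0.5587 -0.3016  0.0366] along 63.6
106 270 [159 156 152] [ 0.5563 -0.3012  0.0363] along 61.2
108 270 [159 158 153] [ 0.5539 -0.3008  0.0368] along 58.7
110 270 [158 157 155] [ 0.5514 -0.3005  0.0373] along 56.3
112 270 [158 156 153] [ 0.5489 -0.3001  0.037 ] along 53.8
114 270 [154 154 149] [ 0.5465 -0.2997  0.0378] along 51.3
116 270 [115 113 108] [ 0.544  -0.2994  0.0367] along 48.8
118 270 [54 47 44] [ 0.5425 -0.2984  0.0522] along 47.1
120 270 [49 40 36] [ 0.5404 -0.298   0.0553] along 44.9
180 263 [45 42 37] [ 0.4656 -0.2777  0.054 ] along -32.5
182 263 [46 39 38] [ 0.4633 -0.2773  0.0555] along -34.8
184 263 [43 38 34] [ 0.4607 -0.2769  0.056 ] along -37.4
186 263 [46 42 38] [ 0.4579 -0.2765  0.0554] along -40.3
188 263 [47 44 39] [ 0.4548 -0.276   0.054 ] along -43.4
190 263 [45 44 43] [ 0.4523 -0.2756  0.0549] along -45.9
192 263 [67 68 64] [ 0.4369 -0.2743  0.0134] along -61.2
194 263 [74 75 74] [ 0.4366 -0.274   0.0222] along -61.5
196 263 [77 78 75] [ 0.4366 -0.2738  0.0315] along -61.6
```

apply_moves(
  grip=56,
  targets=[
    {"dx":-7,"dy":40,"dz":7,"wx":0,"wy":0.05,"wz":0},
    {"dx":-14.5,"dy":80,"dz":14.3,"wx":0,"wy":0.095,"wz":0},
    {"dx":-14.5,"dy":110,"dz":14.3,"wx":0,"wy":0.095,"wz":0},
    {"dx":-14.5,"dy":140,"dz":14.3,"wx":0,"wy":0.095,"wz":0},
    {"dx":-14.5,"dy":165,"dz":14.3,"wx":0,"wy":0.095,"wz":0},
    {"dx":-14.5,"dy":190,"dz":14.3,"wx":0,"wy":0.095,"wz":0},
    {"dx":-14.5,"dy":215,"dz":14.3,"wx":0,"wy":0.095,"wz":0},
    {"dx":-14.5,"dy":235,"dz":14.3,"wx":0,"wy":0.095,"wz":0},
    {"dx":-14.5,"dy":252,"dz":14.3,"wx":0,"wy":0.095,"wz":0},
    {"dx":-14.5,"dy":252,"dz":14.3,"wx":0,"wy":0.095,"wz":0},
  ],
)

```text
time_s: 2.3
tool_pos: [0.5001, -0.2876, 0.0468]
eef_rot: [-0.267, -2.084, 2.08]
ft_force: [0.1, -0.9, -0.6]
grip_width: 0.0561
```

apply_moves(
  grip=24,
  targets=[
    {"dx":0,"dy":0,"dz":0,"wx":0,"wy":0,"wz":0},
    {"dx":0,"dy":0,"dz":0,"wx":0,"wy":0,"wz":0},
    {"dx":0,"dy":0,"dz":0,"wx":0,"wy":0,"wz":0},
    {"dx":0,"dy":0,"dz":0,"wx":0,"wy":0,"wz":0},
    {"dx":0,"dy":0,"dz":0,"wx":0,"wy":0,"wz":0},
    {"dx":0,"dy":0,"dz":0,"wx":0,"wy":0,"wz":0},
    {"dx":0,"dy":0,"dz":0,"wx":0,"wy":0,"wz":0},
    {"dx":0,"dy":0,"dz":0,"wx":0,"wy":0,"wz":0},
  ],
)

```text
time_s: 3.1
tool_pos: [0.5023, -0.2875, 0.0495]
eef_rot: [-0.27, -2.084, 2.085]
ft_force: [-2.3, 0.9, 7.4]
grip_width: 0.0315
```

apply_moves(
  targets=[
    {"dx":0,"dy":-10,"dz":0,"wx":0,"wy":0,"wz":0},
    {"dx":0,"dy":-30,"dz":0,"wx":0,"wy":0,"wz":0},
    {"dx":0,"dy":-60,"dz":0,"wx":0,"wy":0,"wz":0},
    {"dx":0,"dy":-95,"dz":0,"wx":0,"wy":0,"wz":0},
    {"dx":0,"dy":-130,"dz":0,"wx":0,"wy":0,"wz":0},
    {"dx":0,"dy":-165,"dz":0,"wx":0,"wy":0,"wz":0},
    {"dx":0,"dy":-195,"dz":0,"wx":0,"wy":0,"wz":0},
    {"dx":0,"dy":-220,"dz":0,"wx":0,"wy":0,"wz":0},
    {"dx":0,"dy":-230,"dz":0,"wx":0,"wy":0,"wz":0},
    {"dx":0,"dy":-230,"dz":0,"wx":0,"wy":0,"wz":0},
  ],
)

```text
time_s: 4.1
tool_pos: [0.5022, -0.2873, 0.2797]
eef_rot: [-0.271, -2.084, 2.086]
ft_force: [-0.6, 0.9, -3.7]
grip_width: 0.032
```

apply_moves(
  targets=[
    {"dx":5,"dy":0,"dz":-20,"wx":0,"wy":-0.03,"wz":0},
    {"dx":17,"dy":0,"dz":-65,"wx":0,"wy":-0.06,"wz":0},
    {"dx":28,"dy":0,"dz":-110,"wx":0,"wy":-0.1,"wz":0},
    {"dx":40,"dy":0,"dz":-155,"wx":0,"wy":-0.14,"wz":0},
    {"dx":52,"dy":0,"dz":-200,"wx":0,"wy":-0.18,"wz":0},
    {"dx":64,"dy":0,"dz":-245,"wx":0,"wy":-0.22,"wz":0},
    {"dx":76,"dy":0,"dz":-290,"wx":0,"wy":-0.256,"wz":0},
    {"dx":88,"dy":0,"dz":-335,"wx":0,"wy":-0.256,"wz":0},
    {"dx":100,"dy":0,"dz":-380,"wx":0,"wy":-0.256,"wz":0},
    {"dx":111,"dy":0,"dz":-425,"wx":0,"wy":-0.256,"wz":0},
    {"dx":123,"dy":0,"dz":-470,"wx":0,"wy":-0.256,"wz":0},
    {"dx":130,"dy":0,"dz":-500,"wx":0,"wy":-0.256,"wz":0},
  ],
)

```text
time_s: 5.3
tool_pos: [0.5023, 0.232, 0.2768]
eef_rot: [0.003, -2.22, 2.221]
ft_force: [0.3, -1.1, -3.3]
grip_width: 0.0316
```

apply_moves(
  targets=[
    {"dx":0,"dy":0,"dz":0,"wx":0,"wy":0,"wz":0},
    {"dx":0,"dy":0,"dz":0,"wx":0,"wy":0,"wz":0},
    {"dx":0,"dy":0,"dz":0,"wx":0,"wy":0,"wz":0},
  ],
)

```text
time_s: 5.6
tool_pos: [0.5032, 0.2285, 0.2777]
eef_rot: [-0.0, -2.219, 2.221]
ft_force: [0.0, -0.7, -1.5]
grip_width: 0.0317
```

```bash
python3 wl.py w3
```

```text
5.65 [0.5034 0.2284 0.278 ] [-0.2  0.  -3.3] 0.03186215151871331 [[-1.0, -0.001, -0.002], [0.002, -0.001, -1.0], [0.001, -1.0, 0.001]] cam [0.58327855 0.22814001 0.42229149]
```

View pics/w3.png

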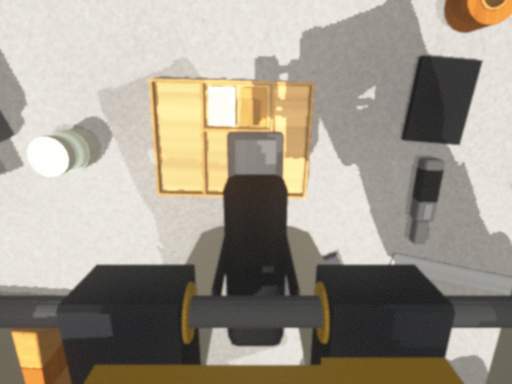

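Tray corners are at about (150,77), (314,82), (307,198) and (158,195), and the stapler hangs straight in the jaws. Now the tray pose.

```bash
python3 - <<'E'
from h import *
z=np.load("w3.npz");im,d=z["im"],z["d"];cp={"intrinsics":z["K"],"R":z["R"],"t":z["t"]};P=cloud(cp,d)
hsv=cv2.cvtColor(im,cv2.COLOR_RGB2HSV)
m=(hsv[...,1]>70)&(hsv[...,0]>8)&(hsv[...,0]<30);m[:70]=0;m[205:]=0;m[:,:140]=0;m[:,325:]=0
for zl in(.002,.009):
    s=m&(P[...,2]>zl)&(P[...,2]<.03);q=P[s];c,sz,a=cv2.minAreaRect((q[:,:2]*1000).astype(np.float32));print(len(q),np.round(c,1),np.round(sz,1),round(a,2))
C=[ray(cp,u,v,.014) for u,v in[(150,77),(314,82),(307,198),(158,195)]];print(np.round(C,4),np.mean(C,0))
# dividers: gradient profile at v=150 and far region
print("tip",[(v,P[v,254].round(4).tolist()) for v in range(126,190,6)])
E
```

```text
13072 [528.6 258.7] [208.2 155.2] 88.67
3468 [528.  258.8] [208.2 154.2] 88.53
[[0.6083 0.3585 0.014 ]
 [0.6021 0.1537 0.014 ]
 [0.4492 0.1552 0.014 ]
 [0.454  0.3628 0.014 ]] [0.52840847 0.25755481 0.014     ]
tip [(126, [0.547, 0.229, 0.0015]), (132, [0.564, 0.2285, 0.2392]), (138, [0.5632, 0.2285, 0.2604]), (144, [0.5607, 0.2285, 0.2651]), (150, [0.5577, 0.2285, 0.2656]), (156, [0.5543, 0.2285, 0.2641]), (162, [0.5512, 0.2285, 0.2642]), (168, [0.5481, 0.2285, 0.2646]), (174, [0.5463, 0.2285, 0.2706]), (180, [0.5456, 0.2285, 0.2798]), (186, [0.5433, 0.2285, 0.2823])]
```

apply_moves(
  targets=[
    {"dx":-8,"dy":10,"dz":-35,"wx":0,"wy":0.012,"wz":0},
    {"dx":-17,"dy":30,"dz":-70,"wx":0,"wy":0.025,"wz":0},
    {"dx":-26,"dy":60,"dz":-100,"wx":0,"wy":0.025,"wz":0},
    {"dx":-26,"dy":100,"dz":-100,"wx":0,"wy":0.025,"wz":0},
    {"dx":-26,"dy":135,"dz":-100,"wx":0,"wy":0.025,"wz":0},
    {"dx":-26,"dy":165,"dz":-100,"wx":0,"wy":0.025,"wz":0},
    {"dx":-26,"dy":190,"dz":-100,"wx":0,"wy":0.025,"wz":0},
    {"dx":-26,"dy":208,"dz":-100,"wx":0,"wy":0.025,"wz":0},
    {"dx":-26,"dy":217,"dz":-100,"wx":0,"wy":0.025,"wz":0},
    {"dx":-26,"dy":223,"dz":-100,"wx":0,"wy":0.025,"wz":0},
    {"dx":-26,"dy":227,"dz":-100,"wx":0,"wy":0.025,"wz":0},
    {"dx":-26,"dy":227,"dz":-100,"wx":0,"wy":0.025,"wz":0},
  ],
)

```text
time_s: 6.85
tool_pos: [0.5298, 0.3293, 0.0519]
eef_rot: [-0.03, -2.209, 2.208]
ft_force: [-0.9, -0.1, -2.7]
grip_width: 0.0315
```

apply_moves(
  targets=[
    {"dx":0,"dy":1.5,"dz":0,"wx":0,"wy":0,"wz":0},
    {"dx":0,"dy":2.5,"dz":0,"wx":0,"wy":0,"wz":0},
    {"dx":0,"dy":2.5,"dz":0,"wx":0,"wy":0,"wz":0},
  ],
)

```text
time_s: 7.15
tool_pos: [0.5298, 0.3295, 0.0495]
eef_rot: [-0.03, -2.209, 2.208]
ft_force: [1.2, 0.7, -2.8]
grip_width: 0.0316
```

apply_moves(
  grip=50,
  targets=[
    {"dx":0,"dy":0,"dz":0,"wx":0,"wy":0,"wz":0},
    {"dx":0,"dy":0,"dz":0,"wx":0,"wy":0,"wz":0},
    {"dx":0,"dy":0,"dz":0,"wx":0,"wy":0,"wz":0},
    {"dx":0,"dy":0,"dz":0,"wx":0,"wy":0,"wz":0},
    {"dx":0,"dy":-10,"dz":0,"wx":0,"wy":0,"wz":0},
    {"dx":0,"dy":-40,"dz":0,"wx":0,"wy":0,"wz":0},
    {"dx":0,"dy":-85,"dz":0,"wx":0,"wy":0,"wz":0},
    {"dx":0,"dy":-130,"dz":0,"wx":0,"wy":0,"wz":0},
    {"dx":0,"dy":-175,"dz":0,"wx":0,"wy":0,"wz":0},
    {"dx":0,"dy":-200,"dz":0,"wx":0,"wy":0,"wz":0},
  ],
)

```text
time_s: 8.15
tool_pos: [0.5303, 0.3297, 0.2541]
eef_rot: [-0.034, -2.213, 2.208]
ft_force: [0.2, -0.5, 0.3]
grip_width: 0.0499
```

apply_moves(
  targets=[
    {"dx":10,"dy":0,"dz":40,"wx":0,"wy":-0.01,"wz":0},
    {"dx":20,"dy":0,"dz":85,"wx":0,"wy":-0.03,"wz":0},
    {"dx":30,"dy":0,"dz":130,"wx":0,"wy":-0.03,"wz":0},
    {"dx":40,"dy":0,"dz":175,"wx":0,"wy":-0.03,"wz":0},
    {"dx":50,"dy":0,"dz":220,"wx":0,"wy":-0.03,"wz":0},
    {"dx":60,"dy":0,"dz":265,"wx":0,"wy":-0.03,"wz":0},
    {"dx":70,"dy":20,"dz":310,"wx":0,"wy":-0.03,"wz":0},
    {"dx":78,"dy":50,"dz":340,"wx":0,"wy":-0.03,"wz":0},
    {"dx":78,"dy":80,"dz":343,"wx":0,"wy":-0.03,"wz":0},
    {"dx":78,"dy":110,"dz":343,"wx":0,"wy":-0.03,"wz":0},
    {"dx":78,"dy":130,"dz":343,"wx":0,"wy":-0.03,"wz":0},
    {"dx":78,"dy":130,"dz":343,"wx":0,"wy":-0.03,"wz":0},
  ],
)

```text
time_s: 9.35
tool_pos: [0.4415, -0.0115, 0.1179]
eef_rot: [-0.008, 2.222, -2.221]
ft_force: [-0.4, 1.0, 0.5]
grip_width: 0.0501
```

apply_moves(
  targets=[
    {"dx":-2,"dy":25,"dz":0,"wx":0,"wy":0,"wz":0},
    {"dx":-2,"dy":50,"dz":0,"wx":0,"wy":0,"wz":0},
    {"dx":-2,"dy":70,"dz":0,"wx":0,"wy":0,"wz":0},
    {"dx":-2,"dy":80,"dz":0,"wx":0,"wy":0,"wz":0},
    {"dx":-2,"dy":84,"dz":0,"wx":0,"wy":0,"wz":0},
    {"dx":-2,"dy":84,"dz":0,"wx":0,"wy":0,"wz":0},
    {"dx":-2,"dy":84,"dz":0,"wx":0,"wy":0,"wz":0},
  ],
)

```text
time_s: 10.05
tool_pos: [0.4453, -0.0115, 0.0361]
eef_rot: [-0.003, 2.219, -2.219]
ft_force: [-0.4, -0.8, 1.1]
grip_width: 0.05
```

apply_moves(
  targets=[
    {"dx":1,"dy":2,"dz":0,"wx":0,"wy":0,"wz":0},
    {"dx":1,"dy":2,"dz":0,"wx":0,"wy":0,"wz":0},
  ],
)

```text
time_s: 10.25
tool_pos: [0.4437, -0.0115, 0.0334]
eef_rot: [-0.004, 2.219, -2.219]
ft_force: [-0.1, 0.2, -0.9]
grip_width: 0.0501
```

apply_moves(
  grip=18,
  targets=[
    {"dx":0,"dy":0,"dz":0,"wx":0,"wy":0,"wz":0},
    {"dx":0,"dy":0,"dz":0,"wx":0,"wy":0,"wz":0},
    {"dx":0,"dy":0,"dz":0,"wx":0,"wy":0,"wz":0},
    {"dx":0,"dy":0,"dz":0,"wx":0,"wy":0,"wz":0},
    {"dx":0,"dy":0,"dz":0,"wx":0,"wy":0,"wz":0},
    {"dx":0,"dy":0,"dz":0,"wx":0,"wy":0,"wz":0},
    {"dx":0,"dy":0,"dz":0,"wx":0,"wy":0,"wz":0},
    {"dx":0,"dy":0,"dz":0,"wx":0,"wy":0,"wz":0},
  ],
)

```text
time_s: 11.05
tool_pos: [0.4437, -0.0115, 0.0332]
eef_rot: [-0.004, 2.22, -2.22]
ft_force: [-1.2, 0.2, 2.8]
grip_width: 0.0258
```

apply_moves(
  targets=[
    {"dx":0,"dy":-15,"dz":0,"wx":0,"wy":0,"wz":0},
    {"dx":0,"dy":-45,"dz":0,"wx":0,"wy":0,"wz":0},
    {"dx":-10,"dy":-80,"dz":-25,"wx":0,"wy":0.01,"wz":0},
    {"dx":-25,"dy":-100,"dz":-60,"wx":0,"wy":0.025,"wz":0},
    {"dx":-42,"dy":-100,"dz":-100,"wx":0,"wy":0.025,"wz":0},
    {"dx":-60,"dy":-100,"dz":-140,"wx":0,"wy":0.025,"wz":0},
    {"dx":-75,"dy":-100,"dz":-175,"wx":0,"wy":0.025,"wz":0},
    {"dx":-82,"dy":-85,"dz":-193,"wx":0,"wy":0.025,"wz":0},
    {"dx":-82,"dy":-60,"dz":-193,"wx":0,"wy":0.025,"wz":0},
    {"dx":-82,"dy":-40,"dz":-193,"wx":0,"wy":0.025,"wz":0},
    {"dx":-82,"dy":-30,"dz":-193,"wx":0,"wy":0.025,"wz":0},
    {"dx":-82,"dy":-30,"dz":-193,"wx":0,"wy":0.025,"wz":0},
  ],
)

```text
time_s: 12.25
tool_pos: [0.5242, 0.1815, 0.062]
eef_rot: [-0.021, -2.209, 2.21]
ft_force: [-1.0, 0.1, -0.6]
grip_width: 0.0258
```

apply_moves(
  targets=[
    {"dx":-1,"dy":10,"dz":0,"wx":0,"wy":0,"wz":0},
    {"dx":-1,"dy":18,"dz":0,"wx":0,"wy":0,"wz":0},
    {"dx":-1,"dy":23,"dz":0,"wx":0,"wy":0,"wz":0},
    {"dx":-1,"dy":25,"dz":0,"wx":0,"wy":0,"wz":0},
    {"dx":-1,"dy":25,"dz":0,"wx":0,"wy":0,"wz":0},
  ],
)

```text
time_s: 12.75
tool_pos: [0.5259, 0.1818, 0.038]
eef_rot: [-0.023, -2.211, 2.211]
ft_force: [-0.1, 0.6, -1.6]
grip_width: 0.0259
```

Release about 1 mm above the floor and lift, with the next stop the tape roll.

apply_moves(
  targets=[
    {"dx":0,"dy":1,"dz":0,"wx":0,"wy":0,"wz":0},
    {"dx":0,"dy":1,"dz":0,"wx":0,"wy":0,"wz":0},
  ],
)

```text
time_s: 12.95
tool_pos: [0.526, 0.1818, 0.0373]
eef_rot: [-0.024, -2.211, 2.211]
ft_force: [0.3, -0.2, -1.0]
grip_width: 0.0256
```

apply_moves(
  grip=42,
  targets=[
    {"dx":0,"dy":0,"dz":0,"wx":0,"wy":0,"wz":0},
    {"dx":0,"dy":0,"dz":0,"wx":0,"wy":0,"wz":0},
    {"dx":0,"dy":0,"dz":0,"wx":0,"wy":0,"wz":0},
    {"dx":0,"dy":0,"dz":0,"wx":0,"wy":0,"wz":0},
    {"dx":0,"dy":-20,"dz":0,"wx":0,"wy":0,"wz":0},
    {"dx":0,"dy":-60,"dz":0,"wx":0,"wy":0,"wz":0},
    {"dx":0,"dy":-105,"dz":0,"wx":0,"wy":0,"wz":0},
    {"dx":0,"dy":-150,"dz":0,"wx":0,"wy":0,"wz":0},
    {"dx":0,"dy":-190,"dz":0,"wx":0,"wy":0,"wz":0},
    {"dx":0,"dy":-190,"dz":0,"wx":0,"wy":0,"wz":0},
  ],
)

```text
time_s: 13.95
tool_pos: [0.528, 0.1824, 0.2326]
eef_rot: [-0.033, -2.218, 2.213]
ft_force: [0.8, -0.2, -0.6]
grip_width: 0.042
```

```bash
python3 - <<'E'
from h import *
z=np.load("top0.npz");P=cloud(camera_params("top"),z["d"])
q=P[15:115,270:400].reshape(-1,3);q=q[(z["d"][15:115,270:400].ravel()>0)&(q[:,2]>.05)];print(np.percentile(q,[0.5,99.5],axis=0))
o=get_obs();print(o["joint_positions"].round(2),o["tool_pos"],o["eef_rot"])
E
```

```text
[[ 0.78904056 -0.33071922  0.05379707]
 [ 0.93728646 -0.08973668  0.225287  ]]
[0.25 0.37 1.64 0.   1.12 1.84] [0.5279978  0.18237389 0.23261482] [-0.03313721 -2.21773015  2.2125547 ]
```

apply_moves(
  grip=80,
  targets=[
    {"dx":-10,"dy":0,"dz":15,"wx":0,"wy":-0.14,"wz":0},
    {"dx":-25,"dy":0,"dz":35,"wx":0,"wy":-0.28,"wz":0},
    {"dx":-40,"dy":0,"dz":55,"wx":0,"wy":-0.42,"wz":0},
    {"dx":-57,"dy":0,"dz":75,"wx":0,"wy":-0.57,"wz":0},
    {"dx":-74,"dy":0,"dz":95,"wx":0,"wy":-0.71,"wz":0},
    {"dx":-92,"dy":0,"dz":117,"wx":0,"wy":-0.86,"wz":0},
    {"dx":-110,"dy":0,"dz":140,"wx":0,"wy":-1.0,"wz":0},
    {"dx":-130,"dy":0,"dz":163,"wx":0,"wy":-1.15,"wz":0},
    {"dx":-148,"dy":0,"dz":185,"wx":0,"wy":-1.3,"wz":0},
    {"dx":-162,"dy":0,"dz":200,"wx":0,"wy":-1.45,"wz":0},
    {"dx":-169,"dy":0,"dz":210,"wx":0,"wy":-1.6,"wz":0},
    {"dx":-169,"dy":0,"dz":210,"wx":0,"wy":-1.74,"wz":0},
  ],
)

```text
time_s: 15.15
tool_pos: [0.6907, -0.0332, 0.2255]
eef_rot: [-1.278, 1.097, -1.095]
ft_force: [-0.7, 0.6, 0.6]
grip_width: 0.08
```

apply_moves(
  targets=[
    {"dx":0,"dy":0,"dz":0,"wx":0,"wy":0,"wz":0},
    {"dx":0,"dy":10,"dz":0,"wx":0,"wy":0,"wz":0},
    {"dx":0,"dy":40,"dz":0,"wx":0,"wy":0,"wz":0},
    {"dx":0,"dy":75,"dz":0,"wx":0,"wy":0,"wz":0},
    {"dx":0,"dy":90,"dz":0,"wx":0,"wy":0,"wz":0},
    {"dx":0,"dy":100,"dz":0,"wx":0,"wy":0,"wz":0},
    {"dx":0,"dy":100,"dz":0,"wx":0,"wy":0,"wz":0},
  ],
)

```text
time_s: 15.85
tool_pos: [0.6902, -0.0316, 0.1263]
eef_rot: [-1.276, 1.101, -1.099]
ft_force: [0.4, 0.2, 0.1]
grip_width: 0.0801
```

```bash
python3 - <<'E'
from h import *
o=get_obs();R=Rn.from_rotvec(o["eef_rot"]).as_matrix();print(o["joint_positions"].round(2),o["tool_pos"],R[:,2].round(3))
print(tool(np.array([.6897,-.0318,.038])-o["tool_pos"]))
E
```

```text
[-0.11  0.72  1.34  0.    1.08 -0.26] [ 0.69017356 -0.03157323  0.12632455] [ 0.989  0.146 -0.001]
[ 0.18390766 88.32503986 -0.39372454]
```

apply_moves(
  targets=[
    {"dx":0,"dy":25,"dz":0,"wx":0,"wy":0,"wz":0},
    {"dx":0,"dy":50,"dz":0,"wx":0,"wy":0,"wz":0},
    {"dx":0,"dy":70,"dz":0,"wx":0,"wy":0,"wz":0},
    {"dx":0,"dy":82,"dz":0,"wx":0,"wy":0,"wz":0},
    {"dx":0,"dy":88,"dz":0,"wx":0,"wy":0,"wz":0},
    {"dx":0,"dy":88,"dz":0,"wx":0,"wy":0,"wz":0},
  ],
)

```text
time_s: 16.45
tool_pos: [0.6907, -0.0317, 0.0395]
eef_rot: [-1.275, 1.099, -1.1]
ft_force: [-0.5, -0.2, 0.3]
grip_width: 0.0801
```

apply_moves(
  grip=52,
  targets=[
    {"dx":0,"dy":0,"dz":0,"wx":0,"wy":0,"wz":0},
    {"dx":0,"dy":0,"dz":0,"wx":0,"wy":0,"wz":0},
    {"dx":0,"dy":0,"dz":0,"wx":0,"wy":0,"wz":0},
    {"dx":0,"dy":0,"dz":0,"wx":0,"wy":0,"wz":0},
    {"dx":0,"dy":0,"dz":0,"wx":0,"wy":0,"wz":0},
    {"dx":0,"dy":0,"dz":0,"wx":0,"wy":0,"wz":0},
    {"dx":0,"dy":0,"dz":0,"wx":0,"wy":0,"wz":0},
  ],
)

```text
time_s: 17.15
tool_pos: [0.6908, -0.0318, 0.0399]
eef_rot: [-1.275, 1.099, -1.1]
ft_force: [-1.4, -0.1, 6.8]
grip_width: 0.0597
```

apply_moves(
  targets=[
    {"dx":0,"dy":-15,"dz":0,"wx":0,"wy":0,"wz":0},
    {"dx":0,"dy":-50,"dz":0,"wx":0,"wy":0,"wz":0},
    {"dx":-15,"dy":-90,"dz":-7,"wx":0,"wy":0.05,"wz":0},
    {"dx":-50,"dy":-120,"dz":-24,"wx":0,"wy":0.1,"wz":0},
    {"dx":-92,"dy":-120,"dz":-44,"wx":0,"wy":0.17,"wz":0},
    {"dx":-134,"dy":-120,"dz":-64,"wx":0,"wy":0.17,"wz":0},
    {"dx":-176,"dy":-120,"dz":-84,"wx":0,"wy":0.17,"wz":0},
    {"dx":-218,"dy":-120,"dz":-104,"wx":0,"wy":0.17,"wz":0},
    {"dx":-260,"dy":-120,"dz":-124,"wx":0,"wy":0.17,"wz":0},
    {"dx":-295,"dy":-120,"dz":-141,"wx":0,"wy":0.17,"wz":0},
    {"dx":-309,"dy":-100,"dz":-148.5,"wx":0,"wy":0.17,"wz":0},
    {"dx":-309,"dy":-90,"dz":-148.5,"wx":0,"wy":0.17,"wz":0},
  ],
)

```text
time_s: 18.35
tool_pos: [0.4964, 0.2534, 0.1288]
eef_rot: [-1.201, 1.224, -1.223]
ft_force: [-0.4, -0.7, -2.2]
grip_width: 0.0599
```

apply_moves(
  targets=[
    {"dx":0,"dy":15,"dz":0,"wx":0,"wy":0,"wz":0},
    {"dx":0,"dy":30,"dz":0,"wx":0,"wy":0,"wz":0},
    {"dx":0,"dy":45,"dz":0,"wx":0,"wy":0,"wz":0},
    {"dx":0,"dy":60,"dz":0,"wx":0,"wy":0,"wz":0},
    {"dx":0,"dy":70,"dz":0,"wx":0,"wy":0,"wz":0},
    {"dx":0,"dy":70,"dz":0,"wx":0,"wy":0,"wz":0},
  ],
)

```text
time_s: 18.95
tool_pos: [0.4975, 0.2515, 0.0577]
eef_rot: [-1.201, 1.227, -1.225]
ft_force: [-0.8, -0.4, -0.7]
grip_width: 0.0594
```

apply_moves(
  targets=[
    {"dx":0,"dy":7,"dz":0,"wx":0,"wy":0,"wz":0},
    {"dx":0,"dy":12,"dz":0,"wx":0,"wy":0,"wz":0},
    {"dx":0,"dy":14,"dz":0,"wx":0,"wy":0,"wz":0},
    {"dx":0,"dy":14,"dz":0,"wx":0,"wy":0,"wz":0},
  ],
)

```text
time_s: 19.35
tool_pos: [0.4979, 0.252, 0.045]
eef_rot: [-1.199, 1.225, -1.225]
ft_force: [-0.4, 0.1, -1.7]
grip_width: 0.0594
```

apply_moves(
  grip=74,
  targets=[
    {"dx":0,"dy":0,"dz":0,"wx":0,"wy":0,"wz":0},
    {"dx":0,"dy":0,"dz":0,"wx":0,"wy":0,"wz":0},
    {"dx":0,"dy":0,"dz":0,"wx":0,"wy":0,"wz":0},
    {"dx":0,"dy":0,"dz":0,"wx":0,"wy":0,"wz":0},
    {"dx":0,"dy":-20,"dz":0,"wx":0,"wy":0,"wz":0},
    {"dx":0,"dy":-60,"dz":0,"wx":0,"wy":0,"wz":0},
    {"dx":0,"dy":-105,"dz":0,"wx":0,"wy":0,"wz":0},
    {"dx":0,"dy":-150,"dz":0,"wx":0,"wy":0,"wz":0},
    {"dx":0,"dy":-195,"dz":0,"wx":0,"wy":0,"wz":0},
    {"dx":0,"dy":-220,"dz":0,"wx":0,"wy":0,"wz":0},
    {"dx":0,"dy":-220,"dz":0,"wx":0,"wy":0,"wz":0},
  ],
)

```text
time_s: 20.45
tool_pos: [0.4992, 0.2526, 0.2691]
eef_rot: [-1.192, 1.222, -1.226]
ft_force: [-0.4, 0.4, 0.4]
grip_width: 0.0741
```

```bash
python3 - <<'E'
from h import *
im,d=snapshot("side");save("side1",cv2.resize(im[200:310,200:320],None,fx=5,fy=5,interpolation=cv2.INTER_CUBIC))
o=get_obs();R=Rn.from_rotvec(o["eef_rot"]).as_matrix();print(o["joint_positions"].round(2),o["tool_pos"],R.round(3))
print(tool(np.array([.510,-.4673,.26])-o["tool_pos"]))
P=cloud(camera_params("side"),d)
q=P[200:310,200:320].reshape(-1,3);a=.025;c,s=np.cos(a),np.sin(a)
r=q[:,:2]-[.5283,.2587];loc=np.c_[c*r[:,0]-s*r[:,1],s*r[:,0]+c*r[:,1]]
for n,y0,y1,zl,zh in(("stapler",.045,.1,.04,.065),("tape",-.045,.04,.04,.055),("cutter",-.1,-.05,.02,.033)):
    m=(loc[:,1]>y0)&(loc[:,1]<y1)&(q[:,2]>zl)&(q[:,2]<zh)&(abs(loc[:,0])<.1);cc,sz,an=cv2.minAreaRect((loc[m]*1000).astype(np.float32));print(n,m.sum(),np.round(cc,1),np.round(sz,1),round(an,1),np.median(q[m,2]))
E
```

```text
[ 0.39  0.34  1.6  -0.    1.2   0.41] [0.49839661 0.25216238 0.26645207] [[-0.022  0.003  1.   ]
 [-1.     0.001 -0.022]
 [-0.001 -1.     0.003]]
[719.04033945   5.68904992  27.40453024]
stapler 421 [-5.7 73.5] [36.8 97.1] 89.1 0.0524473059437427
tape 261 [-30.4  -3.1] [59.9 60. ] 47.6 0.045872816652915295
cutter 277 [ -0.7 -76.8] [123.2  33.3] 5.2 0.025073831759359122
```

View pics/side1.png

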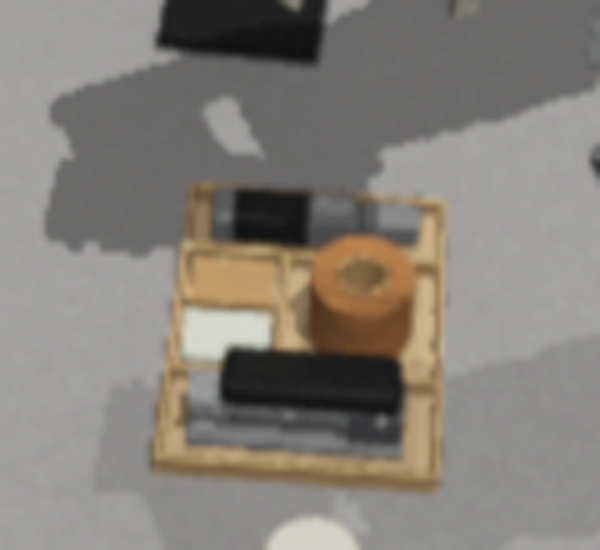

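All three items sit in their bays: cutter at the top of the tray, tape in the square bay, stapler upright in the wider bay. Measured offsets are within 6 mm. Now I'll check the clearance of the file box beside the label roll.

```bash
python3 - <<'E'
from h import *
for f,b in(("top0",(130,270,440,512)),("w2",(0,260,430,512))):
    z=np.load(f+".npz");cp=camera_params("top") if f=="top0" else {"intrinsics":z["K"],"R":z["R"],"t":z["t"]}
    P=cloud(cp,z["d"]);s=np.s_[b[0]:b[1],b[2]:b[3]];q=P[s][(z["d"][s]>.01)]
    for zl in(.02,.06,.1,.14,.18):
        m=(q[:,2]>zl)&(q[:,2]<zl+.04)&(abs(q[:,0]-.51)<.14)
        if m.sum()>5:print(f,zl,m.sum(),np.percentile(q[m],[1,99],axis=0).round(3).tolist())
E
```

```text
top0 0.02 703 [[0.373, -0.687, 0.02], [0.638, -0.545, 0.059]]
top0 0.06 927 [[0.373, -0.678, 0.06], [0.641, -0.546, 0.1]]
top0 0.1 1769 [[0.373, -0.665, 0.101], [0.645, -0.546, 0.14]]
top0 0.14 2394 [[0.373, -0.649, 0.14], [0.644, -0.546, 0.179]]
top0 0.18 256 [[0.484, -0.631, 0.18], [0.587, -0.584, 0.193]]
w2 0.02 4465 [[0.373, -0.566, 0.02], [0.636, -0.545, 0.06]]
w2 0.06 5797 [[0.373, -0.566, 0.06], [0.625, -0.545, 0.1]]
w2 0.1 401 [[0.375, -0.566, 0.1], [0.619, -0.545, 0.104]]
```

apply_moves(
  grip=66,
  targets=[
    {"dx":20,"dy":0,"dz":1,"wx":0,"wy":0,"wz":0},
    {"dx":65,"dy":0,"dz":3,"wx":0,"wy":0,"wz":0},
    {"dx":110,"dy":0,"dz":5,"wx":0,"wy":0,"wz":0},
    {"dx":155,"dy":0,"dz":7,"wx":0,"wy":0,"wz":0},
    {"dx":200,"dy":0,"dz":8,"wx":0,"wy":0,"wz":0},
    {"dx":245,"dy":0,"dz":10,"wx":0,"wy":0,"wz":0},
    {"dx":290,"dy":0,"dz":11,"wx":0,"wy":0,"wz":0},
    {"dx":335,"dy":0,"dz":13,"wx":0,"wy":0,"wz":0},
    {"dx":380,"dy":0,"dz":14,"wx":0,"wy":0,"wz":0},
    {"dx":425,"dy":0,"dz":16,"wx":0,"wy":0,"wz":0},
    {"dx":470,"dy":0,"dz":18,"wx":0,"wy":0,"wz":0},
    {"dx":515,"dy":0,"dz":20,"wx":0,"wy":0,"wz":0},
  ],
)

```text
time_s: 21.7
tool_pos: [0.5058, -0.2649, 0.2633]
eef_rot: [-1.199, 1.228, -1.223]
ft_force: [0.6, 1.0, 0.4]
grip_width: 0.0657
```

apply_moves(
  targets=[
    {"dx":45,"dy":0,"dz":2,"wx":0,"wy":0,"wz":0},
    {"dx":90,"dy":0,"dz":4,"wx":0,"wy":0,"wz":0},
    {"dx":135,"dy":0,"dz":5,"wx":0,"wy":0,"wz":0},
    {"dx":175,"dy":10,"dz":6,"wx":0,"wy":0,"wz":0},
    {"dx":204,"dy":40,"dz":7,"wx":0,"wy":0,"wz":0},
    {"dx":204,"dy":80,"dz":7,"wx":0,"wy":0,"wz":0},
    {"dx":204,"dy":120,"dz":7,"wx":0,"wy":0,"wz":0},
    {"dx":204,"dy":140,"dz":7,"wx":0,"wy":0,"wz":0},
    {"dx":204,"dy":140,"dz":7,"wx":0,"wy":0,"wz":0},
    {"dx":204,"dy":140,"dz":7,"wx":0,"wy":0,"wz":0},
  ],
)

```text
time_s: 22.7
tool_pos: [0.509, -0.4673, 0.1247]
eef_rot: [-1.199, 1.226, -1.224]
ft_force: [-0.0, -0.7, -0.2]
grip_width: 0.0658
```

```bash
python3 - <<'E'
from h import *
o=get_obs();R=Rn.from_rotvec(o["eef_rot"]).as_matrix();print(o["tool_pos"],R[:,2].round(3),o["joint_positions"].round(2))
print(tool(np.array([.510,-.4673,.042])-o["tool_pos"]))
E
```

```text
[ 0.50903116 -0.46725168  0.12465935] [ 1.    -0.022 -0.001] [-0.81  0.73  1.34  0.    1.08 -0.79]
[ 0.09820755 82.65848071  1.03705997]
```

apply_moves(
  targets=[
    {"dx":0,"dy":25,"dz":1,"wx":0,"wy":0,"wz":0},
    {"dx":0,"dy":50,"dz":1,"wx":0,"wy":0,"wz":0},
    {"dx":0,"dy":70,"dz":1,"wx":0,"wy":0,"wz":0},
    {"dx":0,"dy":80,"dz":1,"wx":0,"wy":0,"wz":0},
    {"dx":0,"dy":83,"dz":1,"wx":0,"wy":0,"wz":0},
    {"dx":0,"dy":83,"dz":1,"wx":0,"wy":0,"wz":0},
  ],
)

```text
time_s: 23.3
tool_pos: [0.5106, -0.4678, 0.0431]
eef_rot: [-1.199, 1.224, -1.226]
ft_force: [-0.0, 0.2, -0.6]
grip_width: 0.0661
```

apply_moves(
  grip=37,
  targets=[
    {"dx":0,"dy":0,"dz":0,"wx":0,"wy":0,"wz":0},
    {"dx":0,"dy":0,"dz":0,"wx":0,"wy":0,"wz":0},
    {"dx":0,"dy":0,"dz":0,"wx":0,"wy":0,"wz":0},
    {"dx":0,"dy":0,"dz":0,"wx":0,"wy":0,"wz":0},
    {"dx":0,"dy":0,"dz":0,"wx":0,"wy":0,"wz":0},
    {"dx":0,"dy":0,"dz":0,"wx":0,"wy":0,"wz":0},
    {"dx":0,"dy":0,"dz":0,"wx":0,"wy":0,"wz":0},
    {"dx":0,"dy":0,"dz":0,"wx":0,"wy":0,"wz":0},
  ],
)

```text
time_s: 24.1
tool_pos: [0.5104, -0.4676, 0.0427]
eef_rot: [-1.199, 1.225, -1.226]
ft_force: [-0.5, 1.9, 5.4]
grip_width: 0.0439
```

apply_moves(
  targets=[
    {"dx":0,"dy":-20,"dz":0,"wx":0,"wy":0,"wz":0},
    {"dx":0,"dy":-65,"dz":0,"wx":0,"wy":0,"wz":0},
    {"dx":0,"dy":-110,"dz":0,"wx":0,"wy":0,"wz":0},
    {"dx":-10,"dy":-150,"dz":-1,"wx":0,"wy":-0.14,"wz":0},
    {"dx":-35,"dy":-180,"dz":-3,"wx":0,"wy":-0.28,"wz":0},
    {"dx":-60,"dy":-180,"dz":-5,"wx":0,"wy":-0.43,"wz":0},
    {"dx":-85,"dy":-180,"dz":-7,"wx":0,"wy":-0.57,"wz":0},
    {"dx":-110,"dy":-180,"dz":-9,"wx":0,"wy":-0.71,"wz":0},
    {"dx":-135,"dy":-180,"dz":-11,"wx":0,"wy":-0.86,"wz":0},
    {"dx":-160,"dy":-180,"dz":-13,"wx":0,"wy":-1.0,"wz":0},
    {"dx":-177,"dy":-180,"dz":-15,"wx":0,"wy":-1.15,"wz":0},
    {"dx":-184,"dy":-180,"dz":-15.7,"wx":0,"wy":-1.29,"wz":0},
  ],
)

```text
time_s: 25.3
tool_pos: [0.4983, -0.2816, 0.222]
eef_rot: [-1.558, 0.233, -0.232]
ft_force: [0.8, -0.4, -0.4]
grip_width: 0.0433
```

apply_moves(
  targets=[
    {"dx":0,"dy":0,"dz":0,"wx":0,"wy":-0.143,"wz":0},
    {"dx":0,"dy":0,"dz":0,"wx":0,"wy":-0.143,"wz":0},
    {"dx":0,"dy":0,"dz":0,"wx":0,"wy":-0.143,"wz":0},
  ],
)

```text
time_s: 25.6
tool_pos: [0.4984, -0.2832, 0.222]
eef_rot: [-1.567, 0.129, -0.129]
ft_force: [-0.8, -0.2, -1.6]
grip_width: 0.0434
```

```bash
python3 - <<'E'
from h import *
o=get_obs();R=Rn.from_rotvec(o["eef_rot"]).as_matrix();print(o["tool_pos"],R.round(3),o["joint_positions"].round(2),o["grip_width"])
print(tool(np.array([.4988,-.2831,.046])-o["tool_pos"]))
E
```

```text
[ 0.49844607 -0.28318509  0.22198449] [[ 0.987 -0.     0.163]
 [-0.163  0.     0.987]
 [-0.    -1.     0.   ]] [-0.6   0.41  1.61 -0.    1.12 -2.  ] 0.04339598456140638
[3.79955355e-01 1.75984415e+02 1.21649053e-01]
```

apply_moves(
  targets=[
    {"dx":0,"dy":20,"dz":0,"wx":0,"wy":0,"wz":0},
    {"dx":0,"dy":50,"dz":0,"wx":0,"wy":0,"wz":0},
    {"dx":0,"dy":80,"dz":0,"wx":0,"wy":0,"wz":0},
    {"dx":0,"dy":110,"dz":0,"wx":0,"wy":0,"wz":0},
    {"dx":0,"dy":135,"dz":0,"wx":0,"wy":0,"wz":0},
    {"dx":0,"dy":153,"dz":0,"wx":0,"wy":0,"wz":0},
    {"dx":0,"dy":165,"dz":0,"wx":0,"wy":0,"wz":0},
    {"dx":0,"dy":172,"dz":0,"wx":0,"wy":0,"wz":0},
    {"dx":0,"dy":175,"dz":0,"wx":0,"wy":0,"wz":0},
    {"dx":0,"dy":175,"dz":0,"wx":0,"wy":0,"wz":0},
    {"dx":0,"dy":175,"dz":0,"wx":0,"wy":0,"wz":0},
  ],
)

```text
time_s: 26.7
tool_pos: [0.4989, -0.2834, 0.0478]
eef_rot: [-1.568, 0.125, -0.127]
ft_force: [-0.0, -0.6, 0.6]
grip_width: 0.0435
```

apply_moves(
  grip=54,
  targets=[
    {"dx":0,"dy":1,"dz":0,"wx":0,"wy":0,"wz":0},
    {"dx":0,"dy":1,"dz":0,"wx":0,"wy":0,"wz":0},
    {"dx":0,"dy":1,"dz":0,"wx":0,"wy":0,"wz":0},
    {"dx":0,"dy":1,"dz":0,"wx":0,"wy":0,"wz":0},
    {"dx":0,"dy":-15,"dz":0,"wx":0,"wy":0,"wz":0},
    {"dx":0,"dy":-50,"dz":0,"wx":0,"wy":0,"wz":0},
    {"dx":0,"dy":-95,"dz":0,"wx":0,"wy":0,"wz":0},
    {"dx":0,"dy":-140,"dz":0,"wx":0,"wy":0,"wz":0},
    {"dx":0,"dy":-185,"dz":0,"wx":0,"wy":0,"wz":0},
    {"dx":0,"dy":-230,"dz":0,"wx":0,"wy":0,"wz":0},
    {"dx":0,"dy":-270,"dz":0,"wx":0,"wy":0,"wz":0},
    {"dx":0,"dy":-270,"dz":0,"wx":0,"wy":0,"wz":0},
  ],
)

```text
time_s: 27.9
tool_pos: [0.4997, -0.2839, 0.3241]
eef_rot: [-1.572, 0.119, -0.132]
ft_force: [1.1, -0.4, -0.1]
grip_width: 0.054
```

```bash
python3 - <<'E'
from h import *
im,d=snapshot("side");save("side2",cv2.resize(im[80:200,210:330],None,fx=5,fy=5,interpolation=cv2.INTER_CUBIC))
o=get_obs();R=Rn.from_rotvec(o["eef_rot"]).as_matrix();print(o["time_s"],o["tool_pos"],R.round(3).tolist(),o["joint_positions"].round(2))
P=cloud(camera_params("side"),d);s=np.zeros(d.shape,bool);s[80:200,210:330]=1
q=P[s&(d>0)];r=q[:,:2]-[.5137,-.2536];c,sn=np.cos(.161),np.sin(.161);l=np.c_[c*r[:,0]-sn*r[:,1],sn*r[:,0]+c*r[:,1],q[:,2]]
m=(l[:,0]>.05)&(l[:,0]<.16)&(abs(l[:,1])<.09)&(l[:,2]>.08)&(l[:,2]<.25)
k=np.polyfit(l[m,2],l[m,0],1);print("lid pts",m.sum(),"slope",k,"angle",np.pi/2+np.arctan(k[0]),"top",np.percentile(l[m],[1,99],axis=0))
m=(abs(l[:,0])<.07)&(l[:,1]<0.02)&(l[:,1]>-.085)&(l[:,2]>.046)&(l[:,2]<.058);print("label",m.sum(),cv2.minAreaRect((l[m][:,:2]*1000).astype(np.float32)),np.median(l[m,2]))
E
```

```text
27.95 [ 0.4989631  -0.28340312  0.32070905] [[0.987, 0.005, 0.159], [-0.159, -0.003, 0.987], [0.005, -1.0, -0.002]] [-0.6   0.32  1.49 -0.    1.32 -2.01]
lid pts 479 slope [0.09638751 0.06627741] angle 1.666886992608053 top [[ 0.07203109 -0.08945303  0.08368929]
 [ 0.09246309  0.08209442  0.22040126]]
label 117 ((3.900371551513672, -36.23680877685547), (131.296630859375, 97.92845153808594), 0.588970422744751) 0.05136458542360023
```

View pics/side2.png

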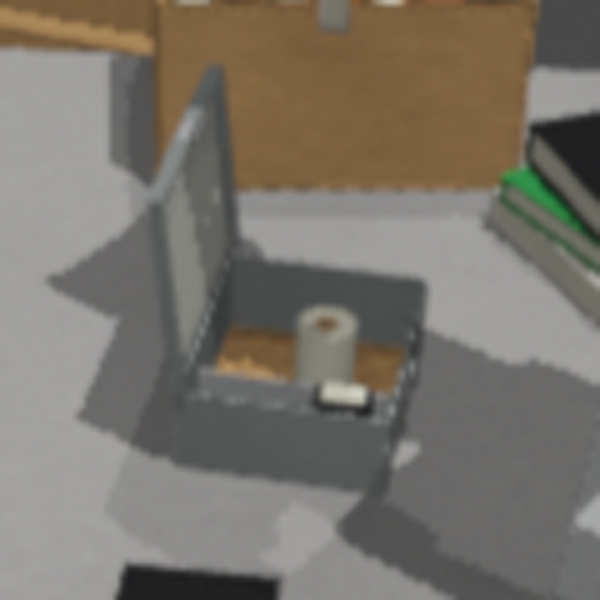

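The label roll stands upright in the wide bay and the stamp is untouched. The lid is at about 1.67 rad with its edge near (190,130) in the crop. Next, go behind the lid with the gripper closed.

apply_moves(
  grip=0,
  targets=[
    {"dx":20,"dy":0,"dz":0,"wx":0,"wy":0,"wz":0},
    {"dx":60,"dy":0,"dz":0,"wx":0,"wy":0,"wz":0},
    {"dx":100,"dy":0,"dz":0,"wx":0,"wy":0,"wz":0},
    {"dx":135,"dy":0,"dz":0,"wx":0,"wy":0,"wz":0},
    {"dx":145,"dy":0,"dz":0,"wx":0,"wy":0,"wz":0},
    {"dx":145,"dy":30,"dz":0,"wx":0,"wy":0,"wz":0},
    {"dx":145,"dy":65,"dz":0,"wx":0,"wy":0,"wz":0},
    {"dx":145,"dy":100,"dz":0,"wx":0,"wy":0,"wz":0},
    {"dx":145,"dy":122,"dz":0,"wx":0,"wy":0,"wz":0},
    {"dx":145,"dy":122,"dz":0,"wx":0,"wy":0,"wz":0},
    {"dx":145,"dy":122,"dz":0,"wx":0,"wy":0,"wz":0},
  ],
)

```text
time_s: 29.05
tool_pos: [0.6416, -0.3062, 0.1953]
eef_rot: [-1.567, 0.126, -0.125]
ft_force: [0.7, -0.6, 0.5]
grip_width: 0.0008
```

```bash
cat > c.py <<'E'
from h import *
o=get_obs();p=o["tool_pos"];r=p[:2]-[.5137,-.2536];c,s=np.cos(.161),np.sin(.161)
print("case x,y,z",1000*(c*r[0]-s*r[1]),1000*(s*r[0]+c*r[1]),1000*p[2],o["ft_force"].round(1),o["grip_width"])
E
python3 c.py
```

```text
case x,y,z 134.6277255143952 -31.377836204270217 195.3474364850963 [ 0.7 -0.6  0.5] 0.0007570323440539057
```

apply_moves(
  targets=[
    {"dx":-12,"dy":0,"dz":0,"wx":0,"wy":0,"wz":0},
    {"dx":-24,"dy":0,"dz":0,"wx":0,"wy":0,"wz":0},
    {"dx":-36,"dy":0,"dz":0,"wx":0,"wy":0,"wz":0},
    {"dx":-48,"dy":0,"dz":0,"wx":0,"wy":0,"wz":0},
    {"dx":-60,"dy":0,"dz":0,"wx":0,"wy":0,"wz":0},
    {"dx":-72,"dy":0,"dz":0,"wx":0,"wy":0,"wz":0},
    {"dx":-84,"dy":3,"dz":0,"wx":0,"wy":0,"wz":0},
    {"dx":-95,"dy":6,"dz":0,"wx":0,"wy":0,"wz":0},
    {"dx":-104,"dy":10,"dz":0,"wx":0,"wy":0,"wz":0},
    {"dx":-112,"dy":15,"dz":0,"wx":0,"wy":0,"wz":0},
    {"dx":-120,"dy":21,"dz":0,"wx":0,"wy":0,"wz":0},
    {"dx":-128,"dy":27,"dz":0,"wx":0,"wy":0,"wz":0},
  ],
)

```text
time_s: 30.25
tool_pos: [0.5149, -0.2859, 0.1679]
eef_rot: [-1.568, 0.125, -0.126]
ft_force: [1.7, -0.8, 0.4]
grip_width: 0.0003
```

```bash
cat > lid.py <<'E'
from h import *
import sys
im,d=snapshot("side");save(sys.argv[1],cv2.resize(im[80:200,210:330],None,fx=5,fy=5,interpolation=cv2.INTER_CUBIC))
E
python3 c.py;python3 lid.py side3
```

```text
case x,y,z 6.336226561704967 -31.666981401882683 167.92925362494353 [ 1.7 -0.8  0.4] 0.00032500231937652
```

View pics/side3.png

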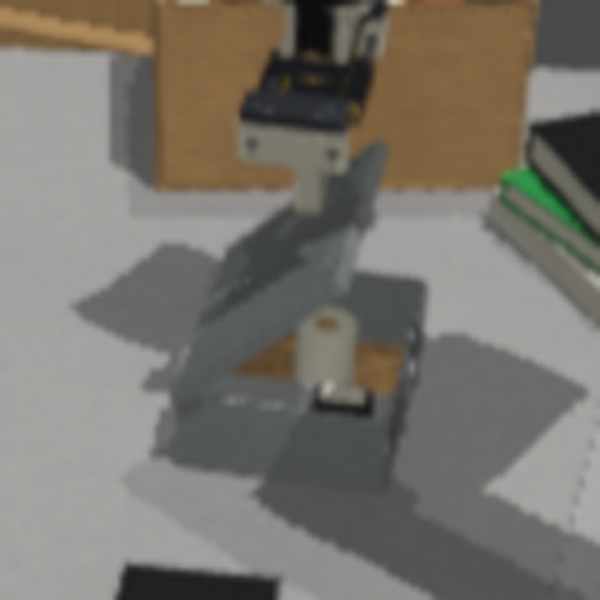

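The lid follows the fingertips and is at about 45°, with the contents undisturbed. Continue along the arc.

apply_moves(
  targets=[
    {"dx":-9,"dy":10,"dz":0,"wx":0,"wy":0,"wz":0},
    {"dx":-17,"dy":22,"dz":0,"wx":0,"wy":0,"wz":0},
    {"dx":-24,"dy":34,"dz":0,"wx":0,"wy":0,"wz":0},
    {"dx":-29,"dy":46,"dz":0,"wx":0,"wy":0,"wz":0},
    {"dx":-32,"dy":56,"dz":0,"wx":0,"wy":0,"wz":0},
    {"dx":-33,"dy":64,"dz":0,"wx":0,"wy":0,"wz":0},
    {"dx":-33,"dy":70,"dz":0,"wx":0,"wy":0,"wz":0},
    {"dx":-33,"dy":74,"dz":0,"wx":0,"wy":0,"wz":0},
    {"dx":-33,"dy":74,"dz":0,"wx":0,"wy":0,"wz":0},
  ],
)

```text
time_s: 31.2
tool_pos: [0.4827, -0.2805, 0.0936]
eef_rot: [-1.567, 0.126, -0.125]
ft_force: [-0.2, -0.3, 0.4]
grip_width: 0.0005
```

apply_moves(
  targets=[
    {"dx":0,"dy":1,"dz":0,"wx":0,"wy":0,"wz":0},
    {"dx":0,"dy":2,"dz":0,"wx":0,"wy":0,"wz":0},
    {"dx":0,"dy":3,"dz":0,"wx":0,"wy":0,"wz":0},
    {"dx":0,"dy":3,"dz":0,"wx":0,"wy":0,"wz":0},
  ],
)

```text
time_s: 31.6
tool_pos: [0.4828, -0.2806, 0.0912]
eef_rot: [-1.567, 0.125, -0.126]
ft_force: [-0.0, -0.7, 0.3]
grip_width: 0.0003
```

apply_moves(
  targets=[
    {"dx":0,"dy":0.5,"dz":0,"wx":0,"wy":0,"wz":0},
    {"dx":0,"dy":1,"dz":0,"wx":0,"wy":0,"wz":0},
    {"dx":0,"dy":1.5,"dz":0,"wx":0,"wy":0,"wz":0},
    {"dx":0,"dy":1.5,"dz":0,"wx":0,"wy":0,"wz":0},
  ],
)

```text
time_s: 32.0
tool_pos: [0.4829, -0.2807, 0.0907]
eef_rot: [-1.567, 0.125, -0.126]
ft_force: [-4.1, 2.9, 12.5]
grip_width: 0.0003
```

apply_moves(
  targets=[
    {"dx":0,"dy":0.5,"dz":0,"wx":0,"wy":0,"wz":0},
    {"dx":0,"dy":1,"dz":0,"wx":0,"wy":0,"wz":0},
    {"dx":0,"dy":1,"dz":0,"wx":0,"wy":0,"wz":0},
  ],
)

```text
time_s: 32.3
tool_pos: [0.4829, -0.2807, 0.0906]
eef_rot: [-1.568, 0.125, -0.126]
ft_force: [-7.2, 4.6, 24.0]
grip_width: 0.0005
```

Firm contact with the tip at 68.6 mm, which is the height of the shut lid. Retreat upward and check.

apply_moves(
  targets=[
    {"dx":0,"dy":-10,"dz":0,"wx":0,"wy":0,"wz":0},
    {"dx":0,"dy":-50,"dz":0,"wx":0,"wy":0,"wz":0},
    {"dx":0,"dy":-95,"dz":0,"wx":0,"wy":0,"wz":0},
    {"dx":-30,"dy":-140,"dz":0,"wx":0,"wy":0,"wz":0},
    {"dx":-70,"dy":-180,"dz":0,"wx":0,"wy":0,"wz":0},
    {"dx":-110,"dy":-220,"dz":0,"wx":0,"wy":0,"wz":0},
    {"dx":-140,"dy":-240,"dz":0,"wx":0,"wy":0,"wz":0},
    {"dx":-140,"dy":-240,"dz":0,"wx":0,"wy":0,"wz":0},
    {"dx":-140,"dy":-240,"dz":0,"wx":0,"wy":0,"wz":0},
  ],
)

```text
time_s: 33.2
tool_pos: [0.3444, -0.2585, 0.3293]
eef_rot: [-1.568, 0.125, -0.128]
ft_force: [0.4, -0.1, -0.2]
grip_width: 0.0006
```

```bash
python3 - <<'E'
from h import *
im,d=snapshot("side");save("side4",cv2.resize(im[95:310,190:330],None,fx=2.7,fy=2.7,interpolation=cv2.INTER_CUBIC))
def loc(P,c0,a):
    r=P[...,:2]-c0;c,s=np.cos(a),np.sin(a);return np.stack([c*r[...,0]+s*r[...,1],-s*r[...,0]+c*r[...,1],P[...,2]],-1)
for n in("side","top"):
    if n=="top":im,d=snapshot("top")
    P=cloud(camera_params(n),d);P=P[d>.1];l=loc(P,[.5137,-.2536],-.161)
    m=(abs(l[:,0]-.0)<.068)&(abs(l[:,1])<.088)&(l[:,2]>.05)&(l[:,2]<.12);A=np.c_[l[m][:,:2],np.ones(m.sum())]
    k,*_=np.linalg.lstsq(A,l[m,2],rcond=None);print(n,"lid pts",m.sum(),"plane",k.round(4),"std",(A@k-l[m,2]).std())
    l=loc(P,[.5283,.2587],-.025)
    for nm,y0,y1,zl,zh in(("stapler",.045,.1,.04,.065),("tape",-.045,.04,.04,.055),("cutter",-.1,-.05,.02,.033)):
        m=(l[:,1]>y0)&(l[:,1]<y1)&(l[:,2]>zl)&(l[:,2]<zh)&(abs(l[:,0])<.08)
        if m.sum()>5:cc,sz,an=cv2.minAreaRect((l[m][:,:2]*1000).astype(np.float32));print(n,nm,m.sum(),np.round(cc,1),np.round(sz,1),round(an,1),np.median(l[m,2]).round(4))
o=get_obs();print(o["time_s"],o["tool_pos"],o["ft_force"].round(1))
E
```

```text
side lid pts 1063 plane [0.0036 0.0002 0.0669] std 0.002346245942891958
side stapler 424 [-5.8 72.9] [35.5 97. ] 89.5 0.0524
side tape 251 [-30.7  -2.9] [58.8 57.6] 0.9 0.0462
side cutter 264 [ -0.5 -72.9] [ 32.7 123. ] 87.4 0.0251
top lid pts 3324 plane [ 0.0014 -0.0008  0.0694] std 0.0026486601925148514
top stapler 435 [ 0.2 68.3] [108.5  33.4] 0.2 0.0546
top tape 314 [-30.   -8.2] [57.6 57.6] 1.0 0.0478
top cutter 377 [  7.5 -80.9] [137.1  32.2] 6.8 0.0269
33.3 [ 0.34493877 -0.25829223  0.32769408] [0.2 0.2 1.4]
```

View pics/side4.png

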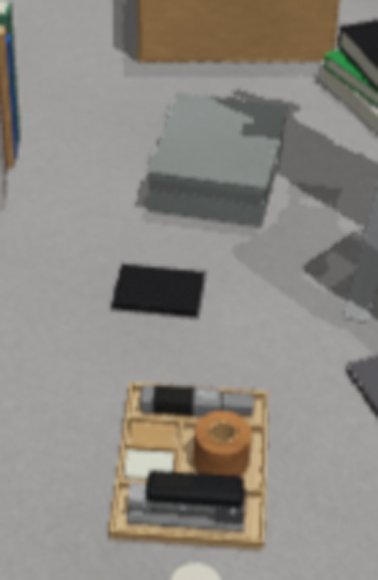

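The final view shows the lid shut (crop 150-290, 95-220) and the tray filled correctly. The lid plane slope is below 0.004 rad, so I'm handing in.

```bash
python3 -c "
from station import *
print(finish_job(), get_obs()['time_s'])"
```

```text
the job is handed in; nothing more can be done
the job is handed in; nothing more can be done
```

Both kits are made up and the job is handed in at about 33 s on the robot's clock; no verdict was reported.

- **Dispatch tray:** The stapler stands in the wider long bay, the cutter lies in the narrow long bay and the tape roll lies in the square bay. The last depth checks put the stapler and tape roll within about 5 mm of their bay centres, at heights that fit resting on the bay floors. I allowed for the stapler's visible black cover sitting a little behind its origin.
- **Marking case:** The label roll was upright in the wide bay and the stamp had not been disturbed, judged by eye in the last pictures with the lid open. The numeric check of the label roll's position failed because the measured patch took in the walls. The lid is shut: its measured slope is under 0.004 rad in both the side and top cameras, and it gave firm contact at about 68.6 mm.
- **Disagreement:** For the cutter, the side camera gives (-0.5, -73 to -77) mm and the top camera gives (7.5, -81) mm. The top camera's outline, 137 x 32 mm against a real 124 x 26, probably includes points from the tray wall. Both readings are inside the allowed limits.

I viewed 10 pictures. One was wasted on a move that was refused because its rows did not name all six values. The gripper was raised clear of everything before the hand-in.

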